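# Set up the label photo and hold the backdrop at the mark

### The job

Get the label photo ready: stand each of the two reagent bottles from the bench front beside the photo stand upright in the ring that matches its cap colour (green cap in the green ring, blue cap in the blue ring). Then lift the white backdrop flap behind them by its black bar until the bar is level with the red ball of the pointer, and finish while still holding the flap there, without letting go. Do not shift the pointer, the timer or the marker pen.

Things in the scene. Friction and masses are not known exactly. Their poses are not given: they have to be found in the camera images.
- bottle_green: yellow reagent bottle with a green screw cap, 102 mm tall, loose, standing upright on the bench front beside the stand, 0.1 to 0.2 kg. Origin: centre of its underside, z up. Body 48 mm across up to z = 68 mm; cap about 24 mm across (24 mm square to the touch, sides along the bottle's x and y) from z = 68 to 102 mm
- bottle_blue: white reagent bottle with a blue screw cap, 118 mm tall, loose, standing upright on the bench front beside the stand (left or right), 0.1 to 0.2 kg. Origin: centre of its underside, z up. Body 52 mm across up to z = 79 mm; cap about 26 mm across (26 mm square to the touch, sides along the bottle's x and y) from z = 79 to 118 mm
- green_ring: flat green ring fixed on the stand's base plate, a seat for a bottle: inner diameter 66 mm, outer 80 mm, 8 mm high. Origin: its centre at the underside, on the plate top, 8 mm above the bench. It may be the left or the right one
- blue_ring: flat blue ring fixed on the stand's base plate, like the green one: inner diameter 66 mm, outer 80 mm, 8 mm high. Origin: its centre at the underside, on the plate top, 8 mm above the bench. The two ring centres are 116 mm apart
- stand: label-photo stand, fixed: aluminium base plate 215 x 290 x 8 mm. Origin: on the bench under the hinge axis; x points away from the robot towards the flap's bar (yaw up to 0.2), y left along the hinge. Ring centres at x = -58 mm; hinge cheeks 60 mm high at y = +-122 mm; white protractor arc of radius 100 mm at y = +135 mm, up to 152 mm high
- flap: white backdrop flap, hinged 50 mm above the bench. Origin: on the hinge axis at mid width; x from hinge to bar, y along the hinge. Starts level, bar at the far side; swings up to 1.5 rad as the bar is lifted. Panel 220 mm wide, x = 10 to 110 mm; side arms at y = +-108 mm carry the bar; 39 mm open slot between panel and bar. 0.25 to 0.5 kg, nearly free hinge: drops when let go
- bar_mid (a point): middle of the flap's black round lifting bar: 12 mm in diameter, 200 mm free length along the flap's y, 155 mm from the hinge axis; at the start 50 mm above the bench with nothing beneath it. The bar can turn between the finger pads while the flap swings
- bar_tip (a point): point on the bar's axis 155 mm from the hinge, carried by the flap at y = +150 mm (just beyond the bar's left end, which reaches y = 131 mm), in line with the red mark's path
- pointer: red pointer arm on the stand's left side, on the same hinge axis as the flap, set to some angle between 0.7 and 1.1 rad above level and held there by stiff friction. Origin: on the hinge axis, at the stand's mid width; x runs along the arm towards the red ball, y along the hinge
- mark (a point): the mark: centre of the red ball (16 mm) at the end of the pointer, to within 4 mm along y, 155 mm from the hinge axis, at y = +150 mm; axes as the pointer's, so z is across the arm, upwards. When the flap is at the marked angle bar_tip coincides with it
- timer: bystander: small white timer 62 x 66 x 18 mm lying flat, origin centre of its underside
- marker_pen: bystander: white and black marker pen 134 mm long, 12 mm thick, lying on the bench, origin centre of its underside

How it is judged:
On the way, in this order (a step that is already met when the one before it is completed fails the run):
1. both bottles stand released in the rings of their cap colours (horizontal distance between bottle_green and green_ring below 0.015 m and height (world z) of bottle_green between 0.005 and 0.012 m and angle between each of bottle_green, bottle_blue's own z axis and vertical below 0.08 rad and contact force between the fingers and bottle_green below 0.1 N and linear speed of each of bottle_green, bottle_blue below 0.03 m/s and horizontal distance between bottle_blue and blue_ring below 0.015 m and height (world z) of bottle_blue between 0.005 and 0.012 m and contact force between the fingers and bottle_blue below 0.1 N), for 0.2 s.
2. the fingers hold the flap at the red mark (z of bar_tip in the frame of mark between -0.014 and 0.014 m and contact force between the fingers and flap above 0.5 N and angular speed of flap below 0.15 rad/s and contact force between each of bottle_green, bottle_blue and flap below 0.2 N), for 0.3 s.
At the end, for the whole second after the job is handed in: Each bottle stands upright (within 0.08 rad) and untouched on the base plate inside the ring of its cap colour (within 15 mm of the ring's centre), and the fingers hold the flap still, with its bar within 14 mm of the red mark (measured across the pointer); no bottle props the flap (all of step 1 and all of step 2); the arm keeps its last pose, push and grip.
It fails at once if the pointer is shifted by more than 10 mm (distance of mark from where it was at the start of the episode above 0.01 m).
It fails at once if the timer is shifted by more than 30 mm (distance of timer from where it was at the start of the episode above 0.03 m).
It fails at once if the marker pen is shifted by more than 30 mm (distance of marker_pen from where it was at the start of the episode above 0.03 m).
It also fails if it takes over 61 s, if anything falls off the work surface, if the arm or the gripper's body presses on something with over 40 N, if the wrist force passes 120 N, or if a joint passes its speed limit or range.

### The arm

A 7-joint arm with a two-finger parallel gripper is mounted at the origin on a cart in front of the work surface, level with it; the furniture and walls round the work are solid. World frame = base frame: x ahead of the robot, y to its left, z up, the work surface at z = 0. Lengths are in m, angles in rad, forces in N, time in s.
With the tool pointing down it reaches from about 0.425 to 0.975 m from the base axis. Payload 16.7 kg.
Tool frame: the origin (TCP) lies on the front face of the gripper's body, between the roots of the fingers; the fingertips stand 73 mm ahead of it and the grasp point (between the pads) lies 54 mm ahead of it (env.tcp_to_tips is the distance from the TCP to the fingertips, in m); z points along the fingers, y is the line along which they close (so a half turn about z gives the same grasp; the last joint's range is limited). The gripper opens to 85 mm and grips with 20 to 120 N. Pads are 22 mm wide; open, the fingers measure 114 mm over their backs; the gripper's body (76 mm by 85 mm) begins 54 mm behind the grasp point. The pads swing forward as they close: fully open they stand 13 mm farther back than shut.
Start: joints at [1.153, 0.426, 0.074, 1.606, -0.034, 1.111, -0.067], TCP at [0.179, -0.651, 0.304] pointing down, gripper open.
Joint ranges: [-2.85, 2.85], [-0.5, 2.14], [-1.23, 1.37], [0.21, 2.46], [-1.02, 4.16], [0.16, 2.05], [-2.73, 2.73]. Speed limits (rad/s): [1.89, 1.89, 2.39, 2.39, 3.01, 3.01, 3.01].

### API

Orientations are given as a rotation vector (axis times angle).
In Python, from cell import env gives the robot as it stands. The module is installed in compiled form; this text tells all that it offers.
- The arm moves only by the tool move_arm, never from a script. Its argument "series" is text: rows parted by semicolons, each of 7 numbers parted by spaces: the shift along the world's x, y, z in units of 0.05 m (1.0 is 0.05 m), then the turn, a rotation vector about the world's x, y, z in units of 0.12 rad (1.0 is 0.12 rad), then the opening, from 0 (shut) to 1 (fully open). In form: x y z ax ay az jaw; .... A call has 1 to 5 rows; each row shifts and turns the commanded pose from where the row before left it; what a row does not reach is not made up. A row lasts 1/10 s, in which the tool goes at most 50 mm and 8.59 degrees, less where a joint would pass 70% of its speed; a pose out of reach is approached as far as the arm can. A call with a number of a shift or a turn outside -1 to 1 is refused whole. A call with a gripper value outside its range is refused whole. The fingers move at their own pace and stop on an object; "grip_force" is the grip in N (left out, the last holds). Time passes only in rows, so rows that do not move let the fingers close. It gives the time, the measured TCP pose, the force, the opening and the grip force at its end, in the units of the state.
- env.sense(): the state, without advancing time (a new reading comes with each control period).
- env.grab_frame(name): name is "side" or "top" or "wrist"; returns a dict with "img" (480x640x3 uint8, red, green, blue), "fx", "fy", "cx", "cy" (pixels), "R" (3x3) and "t" (3): a world point X has camera coordinates R X + t. Camera axes: x right, y down, z forward; pixel columns grow to the right and rows downward; lengths in m; the calibration is good to about 2 mm. A picture is of the moment at which its call begins. There is no depth.
- env.close_job(): hands the job in; it is judged then, once.
Trained networks look in the newest picture that a camera, given by its name, has taken for a name from the list of things; names that differ only in an ending like _2 or _b are one class to them, and where a whole thing is asked for, a point or a joint stands for the part that bears it (a point fixed in the world has none). Each returns a list of dicts, best first, with "confidence" (0 to 1); they miss things now and then, are a little off and sometimes report something else, mostly with a low value. They report only what shows in the picture. A call takes as long as a camera call.
- env.spot_in(camera, target): "bbox" ([centre column, centre row, width, height] in pixels, round what is visible of it).
- env.regions_of(camera, target): "mask" (480x640 bool, what is visible of it) and "bbox" ([centre column, centre row, width, height] in pixels, round what is visible of it).
The state is a dict: "t": time; "q": joint angles; "qd": joint speeds; "joint_torque": joint torques, N m; "position": TCP position; "orientation": TCP orientation; "force": force on the tool from outside, world axes, zero at the start; "torque": the same for the moment, N m; "grip_width": finger opening in m; "gripper_force": force on a finger pad.
Only numpy, scipy, OpenCV 4.12 (cv2) and the standard library are available. Lean on these libraries where they do the work, as an engineer would, in place of code of your own. Each camera call takes 0.05 s, during which the arm holds its last target. There are 200 camera calls.

## Working session

There is one attempt and no reset: what is moved stays moved. The work goes in short steps, Python scripts to look and compute and a tool call to move; the robot and the scene stay as the last step left them, time stands still between calls to the robot, and variables do not carry over. Pictures are saved under pics/ and viewed, at most 10 in all, crops included, and the job is handed in when it is done.

Besides the shell and the picture viewer there is one more tool, called after "Emit:" as name(argument=value, ...) on one line, values as JSON. move_arm: Moves the arm, as the interface text tells. Shifts and turns lie within -1 to 1; 1 stands for 0.05 m of shift or 0.12 rad of turn. Its arguments: {"type":"object","properties":{"series":{"type":"string"},"grip_force":{"type":"number"}},"required":["series"]}

```bash
mkdir -p pics
cat > h.py <<'E'
import numpy as np, cv2
from cell import env
def save(f,n): cv2.imwrite('pics/'+n,f['img'][:,:,::-1])
def ray(f,u,v):
    d=f['R'].T@np.array([(u-f['cx'])/f['fx'],(v-f['cy'])/f['fy'],1.]); c=-f['R'].T@f['t']; return c,d
def atz(f,u,v,z):
    c,d=ray(f,u,v); return c+d*(z-c[2])/d[2]
def proj(f,X):
    p=f['R']@np.asarray(X)+f['t']; return np.array([f['fx']*p[0]/p[2]+f['cx'],f['fy']*p[1]/p[2]+f['cy']])
E
python3 - <<'E'
from h import *
np.set_printoptions(precision=3,suppress=True)
s=env.sense();print(s['t'],s['position'],s['orientation'],s['force'],s['grip_width'])
for c in ['side','top']:
    f=env.grab_frame(c);save(f,c+'0.png')
    print(c,-f['R'].T@f['t'],f['R'].tolist(),f['fx'])
    for n in ['bottle_green','bottle_blue','green_ring','blue_ring','stand','flap','bar_mid','pointer','mark','timer','marker_pen']:
        for r in env.spot_in(c,n)[:2]:
            print(n,np.round(r['bbox'],1),round(r['confidence'],2))
print(env.sense()['t'])
E
```

```text
0.0 [ 0.178 -0.651  0.303] [-3.112 -0.419  0.   ] [0.395 0.11  0.002] 0.08525007019690664
side [0.629 1.25  0.723] [[-0.9983517862650213, 0.05593643921233598, -0.012838443429235716], [0.03647597485784774, 0.4457359314132408, -0.8944210321237644], [-0.04430817215379916, -0.893415129833503, -0.4470415994792587]] 529.1561122446061
bottle_green [359.9 207.9  15.   32.9] 0.67
bottle_blue [389.5 314.7  26.7  52.4] 0.75
green_ring [358.5 259.2  28.7  20.4] 0.46
blue_ring [364.6 281.6  32.7  22.6] 0.73
stand [329.9 273.1 105.9  72.5] 0.66
bar_mid [311.1 263.4  65.4  56.7] 0.74
pointer [364.4 282.1  29.9  16.3] 0.64
pointer [327.2 265.6  41.8  56.5] 0.51
mark [329.6 265.4  36.3  55.1] 0.51
mark [362.8 282.7  32.   18.6] 0.16
timer [334.2 349.7  37.7  27. ] 0.83
top [ 0.363 -0.066  1.341] [[-0.013056626228404476, -0.999875580628689, -0.008851427792915272], [-0.9893606030765293, 0.014201070072324807, -0.14478924921708325], [0.14489693437605042, 0.006866794830368286, -0.9894229255162729]] 576.2173184273153
bottle_green [418.5 295.8  27.3  25.6] 0.86
bottle_blue [145.1 292.2  36.6  22.5] 0.95
green_ring [291.1 277.5  31.8  33.4] 0.82
blue_ring [238.8 282.9  33.3  36.3] 0.75
stand [253.3 240.7 145.6 120.7] 0.89
stand [238.7 281.1  32.4  36.1] 0.69
flap [258.2 219.4 109.   73.6] 0.62
bar_mid [259.9 221.3 110.3  75.7] 0.56
pointer [191.8 233.2  21.7  49.3] 0.63
mark [193.4 231.7  25.2  50.2] 0.47
timer [132.6 239.9  35.2  30.9] 0.98
timer [257.8 220.6 111.   72.6] 0.2
marker_pen [477.2 267.2  44.5  40.6] 0.89
1.2
```

View images.

Run:
```python
import cv2
a=cv2.imread('pics/top0.png');b=cv2.imread('pics/side0.png')
cv2.imwrite('pics/top0c.png',cv2.resize(a[180:340,100:520],(800,305),interpolation=cv2.INTER_CUBIC))
cv2.imwrite('pics/side0c.png',cv2.resize(b[180:380,240:440],(600,600),interpolation=cv2.INTER_CUBIC))
```

```text
(no output)
```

View pics/top0c.png

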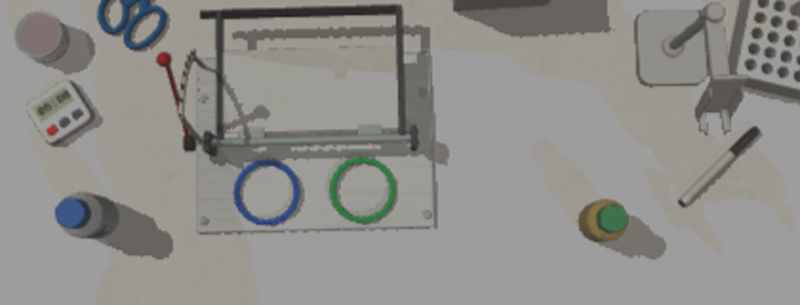

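View pics/side0c.png

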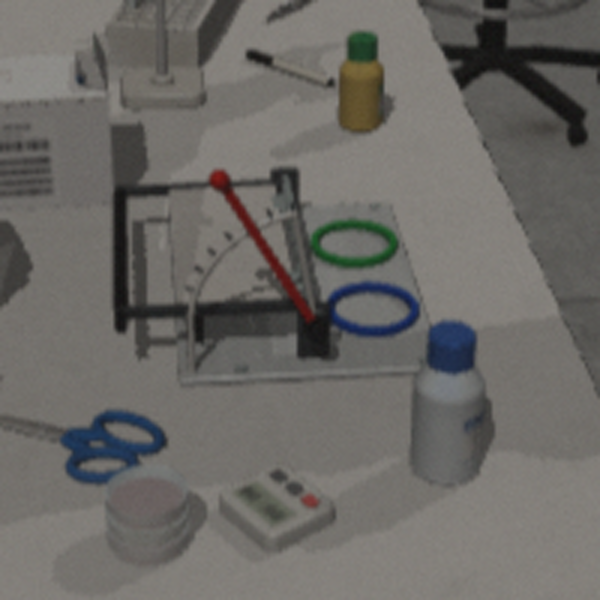

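```bash
cat > m.py <<'E'
from h import *
np.set_printoptions(precision=4,suppress=True)
F={c:env.grab_frame(c) for c in ['side','top']}
def tri(us,ut):
    A=[];b=[]
    for f,u in ((F['side'],us),(F['top'],ut)):
        c,d=ray(f,*u);d=d/np.linalg.norm(d);P=np.eye(3)-np.outer(d,d);A.append(P);b.append(P@c)
    x=np.linalg.lstsq(np.vstack(A),np.hstack(b),rcond=None)[0]
    return x,[np.round(proj(f,x)-u,1) for f,u in ((F['side'],us),(F['top'],ut))]
def blob(c,col,roi):
    im=F[c]['img'];u0,v0,u1,v1=roi;h=cv2.cvtColor(im,cv2.COLOR_RGB2HSV).astype(int)
    H,S,V=h[...,0],h[...,1],h[...,2]
    m={'r':((H<8)|(H>172)),'g':(H>45)&(H<85),'b':(H>100)&(H<130)}[col]&(S>110)&(V>40)
    k=np.zeros_like(m);k[v0:v1,u0:u1]=m[v0:v1,u0:u1]
    n,l,st,ce=cv2.connectedComponentsWithStats(k.astype(np.uint8))
    i=1+np.argmax(st[1:,4]);ys,xs=np.where(l==i);return xs,ys
E
python3 - <<'E'
from m import *
# rings: ellipse via points on top z=.016
R={}
for n,col,rt,rs in (('green','g',(265,255,320,305),(340,245,375,275)),('blue','b',(215,255,265,305),(345,268,382,296))):
    for c,roi in (('top',rt),('side',rs)):
        xs,ys=blob(c,col,roi);P=np.array([atz(F[c],x,y,.014)[:2] for x,y in zip(xs,ys)]).astype(np.float32)
        q,r=cv2.minEnclosingCircle(P);print(n,c,len(xs),np.array(q),r);R[n,c]=np.array(q)
d=R['blue','top']-R['green','top'];print('dist',np.linalg.norm(d),'yaw',np.arctan2(-d[0],d[1]))
# caps
for n,col,h,rt,rs in (('green','g',.085,(400,270,440,320),(345,185,375,210)),('blue','b',.0985,(125,270,160,310),(375,280,405,310))):
    mid=[]
    for c,roi in (('side',rs),('top',rt)):
        xs,ys=blob(c,col,roi);mid.append(np.array([(xs.min()+xs.max())/2,(ys.min()+ys.max())/2]));print(c,mid[-1],len(xs),xs.min(),xs.max(),ys.min(),ys.max(),atz(F[c],*mid[-1],h))
    print(n,*tri(*mid))
yaw=np.arctan2(-d[0],d[1]);ex=np.array([np.cos(yaw),np.sin(yaw)]);ey=np.array([-ex[1],ex[0]])
O=(R['blue','top']+R['green','top'])/2+.058*ex;print('stand',O)
b=O+.155*ex; print('bar mid',b,'ends',[proj(F['top'],[*(b+s*.131*ey),.05]) for s in (1,-1)],[proj(F['side'],[*(b+s*.131*ey),.05]) for s in (1,-1)])
x,e=tri((313.3,239.7),(186,211.2));print('ball',x,e)
p=x-[*O,.05];print('ball loc',p[:2]@ex,p[:2]@ey,p[2],np.arctan2(p[2],p[:2]@ex))
for th in np.arange(.7,1.11,.1):
    X=[*(O+.155*np.cos(th)*ex+.15*ey),.05+.155*np.sin(th)];print(th,proj(F['top'],X),proj(F['side'],X))
E
```

```text
green top 221 [ 0.4588 -0.0218] 0.03899369388818741
green side 133 [ 0.4586 -0.0184] 0.04192965850234032
blue top 238 [0.4572 0.0939] 0.039148129522800446
blue side 174 [0.4588 0.0967] 0.04241451248526573
dist 0.11566359688612289 yaw 0.013499159023341098
side [360.5 195.5] 50 357 364 192 199 [ 0.4143 -0.3174  0.085 ]
top [421.5 294.5] 121 416 427 289 300 [ 0.4164 -0.3097  0.085 ]
green [ 0.4159 -0.309   0.0885] [array([-0.1, -0. ]), array([-0. ,  0.2])]
side [390.  295.5] 207 383 397 288 303 [0.4283 0.2925 0.0985]
top [136.5 291. ] 179 129 144 284 298 [0.4316 0.3058 0.0985]
blue [0.4309 0.3037 0.1058] [array([-0.1, -0. ]), array([-0. ,  0.1])]
stand [0.516  0.0368]
bar mid [0.671  0.0389] ends [array([204.8103, 187.5196]), array([318.8373, 184.3258])] [array([279.8541, 288.9769]), array([279.4686, 239.7944])]
ball [0.5879 0.1832 0.1852] [array([-0.1, -0. ]), array([-0. ,  0.1])]
ball loc 0.07379508403424018 0.1453451191257396 0.13517019700574712 1.0710740214282777
0.7 [187.3944 193.7709] [293.9346 255.2916]
0.7999999999999999 [186.2456 197.5204] [298.4251 250.6862]
0.8999999999999999 [185.1849 201.97  ] [303.4391 246.462 ]
0.9999999999999999 [184.2283 207.0842] [308.924  242.6713]
1.0999999999999999 [183.3911 212.8149] [314.8204 239.3615]
```

Emit:
move_arm(series="0.475 0.68 0 0 0 -0.21 1;0.475 0.68 0 0 0 -0.21 1;0.475 0.68 0 0 0 -0.21 1;0.475 0.68 0 0 0 -0.21 1;0.475 0.68 0 0 0 -0.21 1", grip_force=40)

```text
t: 1.8
position: [0.298, -0.4795, 0.3041]
orientation: [3.134, 0.221, 0.0]
force: [1.4, 0.2, 0.5]
grip_width: 0.0853
gripper_force: 0.0
```

Emit:
move_arm(series="0.475 0.68 0 0 0 -0.21 1;0.475 0.68 0 0 0 -0.21 1;0.475 0.68 0 0 0 -0.21 1;0.475 0.68 0 0 0 -0.21 1;0.475 0.68 0 0 0 -0.21 1")

```text
t: 2.3
position: [0.4168, -0.3094, 0.3042]
orientation: [3.141, 0.023, 0.001]
force: [0.8, -0.4, -0.1]
grip_width: 0.0854
gripper_force: 0.0
```

Emit:
move_arm(series="-0.02 0 -0.8 0 0 0 1;0 0 -0.8 0 0 0 1;0 0 -0.8 0 0 0 1;0 0 -0.8 0 0 0 1;0 0 -0.62 0 0 0 1")

```text
t: 2.8
position: [0.4147, -0.3106, 0.111]
orientation: [-3.141, -0.025, 0.001]
force: [-0.4, -0.6, -0.9]
grip_width: 0.0849
gripper_force: 0.0
```

Emit:
move_arm(series="0 0 0 0 0 0 0.3;0 0 0 0 0 0 0.3;0 0 0 0 0 0 0.3;0 0 0 0 0 0 0.3;0 0 0 0 0 0 0.3")

```text
t: 3.3
position: [0.416, -0.3114, 0.1147]
orientation: [3.14, 0.025, 0.004]
force: [-0.6, 2.5, 10.0]
grip_width: 0.0481
gripper_force: 42.1
```

Emit:
move_arm(series="0 0 0.4 0 0 0 0.3;0 0 0.6 0 0 0 0.3;0.2 0.3 0 0 0 0 0.3;0.2 0.75 0 0 0 0 0.3;0.2 0.75 0 0 0 0 0.3")

```text
t: 3.8
position: [0.4455, -0.2205, 0.1642]
orientation: [3.14, 0.022, 0.003]
force: [0.8, 0.5, -1.6]
grip_width: 0.0483
gripper_force: 42.0
```

Emit:
move_arm(series="0.1 0.75 0 0 0 0 0.3;0.1 0.75 0 0 0 0 0.3;0.06 0.75 0 0 0 0 0.3;0 0.75 0 0 0 0 0.3;0 0.6 0 0 0 0 0.3")

```text
t: 4.3
position: [0.4583, -0.0389, 0.164]
orientation: [3.141, 0.026, 0.003]
force: [-0.2, -0.3, -2.0]
grip_width: 0.048
gripper_force: 42.0
```

Emit:
move_arm(series="0 0.4 0 0 0 0 0.3;0 0 0 0 0 0 0.3")

```text
t: 4.5
position: [0.4585, -0.0183, 0.164]
orientation: [-3.141, -0.031, -0.003]
force: [0.9, -0.2, -1.1]
grip_width: 0.0481
gripper_force: 42.0
```

Run:
```python
from m import *
for c in ('side','top'):
    f=F[c]; print(c,[(np.round(r['bbox'],1),round(r['confidence'],2)) for r in env.spot_in(c,'bottle_green')[:2]])
b=F['side']['img'][190:310,300:460]
cv2.imwrite('pics/s1.png',cv2.resize(b[:,:,::-1],(640,480),interpolation=cv2.INTER_CUBIC))
for y in(-.0183,):
  for z in (.051,.11): print(z,proj(F['side'],[.4585,y,z]), [proj(F['side'],[.4585+d,y,z])[0] for d in (.024,-.024)])
```

```text
side [(array([357.4, 234.9,  21.6,  36.9]), 0.76)]
top []
0.051 [358.0046 248.7409] [np.float64(349.22749132750135), np.float64(366.7686718719265)]
0.11 [358.4573 229.2002] [np.float64(349.51682575195474), np.float64(367.3844200774519)]
```

View pics/s1.png

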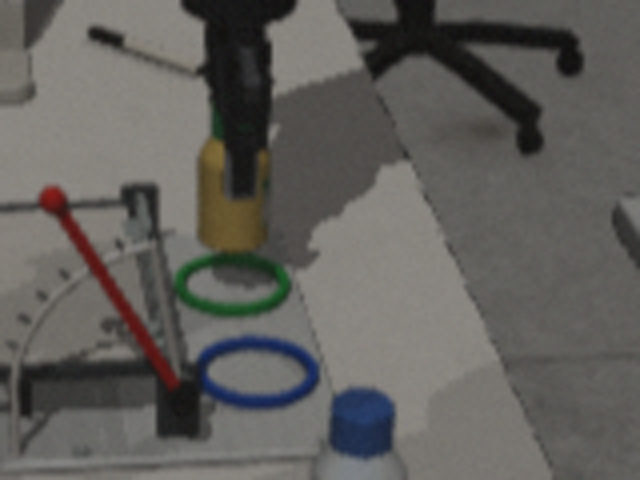

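Emit:
move_arm(series="0 -0.05 -0.3 0 0 0 0.3;0 0 -0.3 0 0 0 0.3;0 0 -0.15 0 0 0 0.3;0 0 -0.05 0 0 0 0.3;0 0 0 0 0 0 0.3")

```text
t: 5.2
position: [0.4582, -0.0239, 0.1231]
orientation: [3.141, 0.024, -0.0]
force: [-0.1, 0.2, -0.4]
grip_width: 0.0482
gripper_force: 42.0
```

Emit:
move_arm(series="0 0.03 -0.03 0 0 0 0.3;0 0 0 0 0 0 0.75;0 0 0 0 0 0 0.85;0 0 0 0 0 0 0.85;0 0 0 0 0 0 0.9")

```text
t: 5.7
position: [0.4582, -0.0219, 0.1215]
orientation: [-3.141, -0.025, -0.0]
force: [-0.0, -0.3, 0.7]
grip_width: 0.0765
gripper_force: 0.0
```

Emit:
move_arm(series="0 0 0.4 0 0 0 1;0 0 0.8 0 0 0 1;0 0 0.9 0 0 0 1;0 0.3 0.9 0 0 0 1;-0.1 0.8 0.4 0 0 0 1")

```text
t: 6.2
position: [0.4543, 0.0315, 0.2952]
orientation: [3.141, 0.017, 0.008]
force: [1.2, 1.0, -1.0]
grip_width: 0.0851
gripper_force: 0.0
```

Emit:
move_arm(series="-0.1 0.9 0 0 0 0 1;-0.1 0.9 0 0 0 0 1;-0.1 0.9 0 0 0 0 1;-0.1 0.9 0 0 0 0 1;-0.05 0.9 0 0 0 0 1")

```text
t: 6.7
position: [0.4298, 0.2598, 0.2916]
orientation: [-3.141, -0.025, -0.001]
force: [0.9, -0.7, 0.7]
grip_width: 0.0852
gripper_force: 0.0
```

Emit:
move_arm(series="0 0.6 0 0 0 0 1;0 0.3 0 0 0 0 1;0 0 0 0 0 0 1")

```text
t: 7.0
position: [0.4301, 0.3046, 0.2912]
orientation: [-3.141, -0.029, 0.001]
force: [0.2, -0.6, 0.5]
grip_width: 0.0852
gripper_force: 0.0
```

Run:
```python
from m import *
s=env.sense();print(s['position'],s['t'])
for c,roi,h in (('top',(265,250,320,310),.110),('side',(340,190,375,275),.093)):
    try:
        xs,ys=blob(c,'g',roi);print(c,len(xs),xs.min(),xs.max(),ys.min(),ys.max())
    except Exception as e: print(e)
    print([(np.round(r['bbox'],1),round(r['confidence'],2)) for r in env.spot_in(c,'bottle_green')[:2]],proj(F[c],[.4585,-.021,h]))
f=env.grab_frame('wrist');save(f,'w1.png');print([np.round(r['bbox'],1) for r in env.spot_in('wrist','bottle_blue')[:1]],proj(f,[.4305,.304,.118]))
b=F['side']['img'][190:310,300:460]
cv2.imwrite('pics/s2.png',np.hstack([cv2.resize(b[:,:,::-1],(400,300),interpolation=cv2.INTER_CUBIC),cv2.resize(f['img'][:,:,::-1],(400,300))]))
```

```text
[0.4307 0.302  0.2911] 7.1
top 205 273 306 263 296
[(array([290.1, 276.6,  14.4,  24.5]), 0.67), (array([191.7, 233.8,  18.6,  50.4]), 0.46)] [287.7436 276.0311]
side 97 344 371 256 268
[(array([358.2, 246.5,  19.9,  37. ]), 0.86)] [358.2017 234.463 ]
[array([632. , 192.4,  10.3,  39.3])] [319.624 240.579]
```

View pics/s2.png

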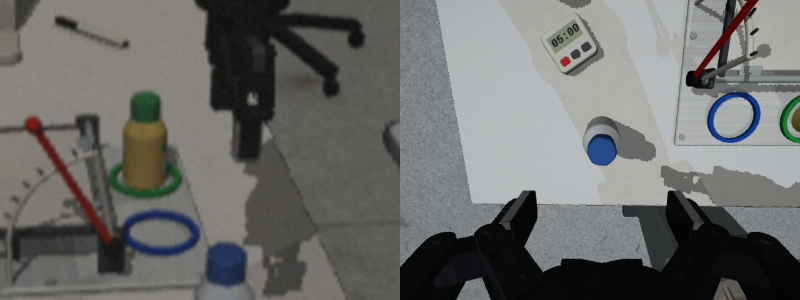

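Emit:
move_arm(series="0 0 -0.8 0 0 0 1;0 0 -0.8 0 0 0 1;0 0 -0.8 0 0 0 1;0 0 -0.6 0 0 0 1;0 0 -0.22 0 0 0 1")

```text
t: 7.8
position: [0.4298, 0.3016, 0.128]
orientation: [3.139, 0.024, -0.005]
force: [0.7, 0.0, 0.6]
grip_width: 0.0851
gripper_force: 0.0
```

Emit:
move_arm(series="0 0 0 0 0 0 0.3;0 0 0 0 0 0 0.3;0 0 0 0 0 0 0.3;0 0 0 0 0 0 0.3;0 0 0 0 0 0 0.3")

```text
t: 8.3
position: [0.4315, 0.3034, 0.1324]
orientation: [-3.14, -0.024, -0.004]
force: [-0.7, -0.8, 5.5]
grip_width: 0.051
gripper_force: 40.6
```

Emit:
move_arm(series="0 0 0.4 0 0 0 0.3;0 0 0.6 0 0 0 0.3;0.1 -0.4 0 0 0 0 0.3;0.1 -0.75 0 0 0 0 0.3;0.1 -0.75 0 0 0 0 0.3")

```text
t: 8.8
position: [0.4461, 0.2076, 0.1822]
orientation: [-3.14, -0.027, -0.004]
force: [1.5, -0.9, -1.8]
grip_width: 0.0508
gripper_force: 42.5
```

Emit:
move_arm(series="0.1 -0.75 0 0 0 0 0.3;0.1 -0.75 0 0 0 0 0.3;0.03 -0.5 0 0 0 0 0.3;0 -0.27 0 0 0 0 0.3;0 0 0 0 0 0 0.3")

```text
t: 9.3
position: [0.4576, 0.0927, 0.1818]
orientation: [3.141, 0.02, 0.003]
force: [0.2, 0.3, -1.1]
grip_width: 0.0511
gripper_force: 42.5
```

Run:
```python
from m import *
s=env.sense();print(s['position'],s['t'])
b=F['side']['img'][190:310,300:460]
cv2.imwrite('pics/s3.png',cv2.resize(b[:,:,::-1],(640,480),interpolation=cv2.INTER_CUBIC))
p=s['position']
for d in (-.026,0,.026): print(proj(F['side'],[p[0]+d,p[1],p[2]-.132]))
print(proj(F['side'],[.4580,.095,.012]))
```

```text
[0.4575 0.0949 0.1815] 9.4
[374.0553 269.597 ]
[363.8557 269.9986]
[353.6385 270.4009]
[363.3025 282.6941]
```

View pics/s3.png

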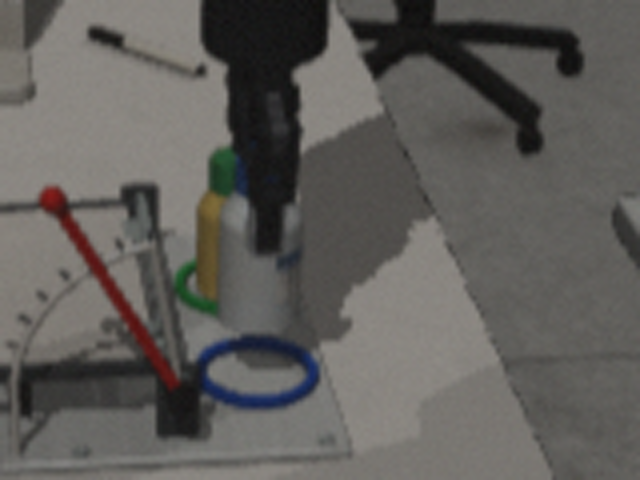

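Emit:
move_arm(series="0 0 -0.3 0 0 0 0.3;0 0 -0.3 0 0 0 0.3;0 0 -0.15 0 0 0 0.3;0 0 -0.07 0 0 0 0.3;0 0 0 0 0 0 0.3")

```text
t: 9.9
position: [0.4577, 0.0953, 0.14]
orientation: [-3.141, -0.026, -0.002]
force: [0.4, -0.0, 1.0]
grip_width: 0.0506
gripper_force: 41.4
```

Emit:
move_arm(series="0 0 -0.03 0 0 0 0.3;0 0 0 0 0 0 0.75;0 0 0 0 0 0 0.85;0 0 0 0 0 0 0.85;0 0 0 0 0 0 0.9")

```text
t: 10.4
position: [0.4571, 0.0948, 0.138]
orientation: [-3.141, -0.025, -0.0]
force: [-0.3, 0.2, 0.2]
grip_width: 0.0768
gripper_force: 0.0
```

Emit:
move_arm(series="0 0 0.4 0 0 0 1;0 0 0.8 0 0 0 1;0 0 0.9 0 0 0 1;0 0 0.9 0 0 0 1;0.2 0 0.6 0 0 0 0.9")

```text
t: 10.9
position: [0.4667, 0.0949, 0.3211]
orientation: [-3.141, -0.026, -0.004]
force: [0.4, 0.7, -0.4]
grip_width: 0.0771
gripper_force: 0.0
```

Run:
```python
from m import *
s=env.sense();print(s['position'],s['t'],s['q'])
print([(np.round(r['bbox'],1),round(r['confidence'],2)) for r in env.spot_in('side','bottle_blue')[:2]],proj(F['side'],[.4575,.095,.067]))
```

```text
[0.4691 0.0951 0.3222] 11.0 [ 0.0651  0.1069 -0.4259  1.9925  0.0524  1.0454 -1.94  ]
[(array([363.9, 264.5,  17.5,  45.2]), 0.64)] [364.0458 263.9763]
```

Emit:
move_arm(series="0.3 -0.08 0 0 0 0.9 0.6;0.3 -0.08 0 0 0 0.95 0.5;0.3 -0.08 0 0 0 0.95 0.5;0.3 -0.08 0 0 0 0.95 0.5;0.3 -0.08 0 0 0 0.95 0.5")

```text
t: 11.55
position: [0.542, 0.0744, 0.3165]
orientation: [-3.008, -0.905, 0.003]
force: [0.1, -0.9, 0.6]
grip_width: 0.0425
gripper_force: 0.0
```

Emit:
move_arm(series="0.3 -0.08 0 0 0 0.95 0.5;0.3 -0.08 0 0 0 0.95 0.5;0.3 -0.08 0 0 0 0.95 0.5;0.3 -0.08 0 0 0 0.95 0.5;0.3 -0.08 0 0 0 0.95 0.5")

```text
t: 12.05
position: [0.6171, 0.0545, 0.3163]
orientation: [-2.631, -1.714, 0.003]
force: [0.8, 0.3, 0.0]
grip_width: 0.0428
gripper_force: 0.0
```

Emit:
move_arm(series="0.3 -0.08 0 0 0 0.95 0.5;0.3 -0.08 0 0 0 0.9 0.5;0.3 -0.08 0 0 0 0.9 0.5;0.14 -0.08 0 0 0 0.9 0.5;0 0 0 0 0 0 0.5")

```text
t: 12.55
position: [0.6692, 0.0379, 0.3159]
orientation: [-2.2, -2.24, 0.002]
force: [-0.4, -0.7, -0.1]
grip_width: 0.0428
gripper_force: 0.0
```

Run:
```python
from m import *
from scipy.spatial.transform import Rotation as Ro
s=env.sense();print(s['position'],s['t'],s['q'],s['grip_width'],Ro.from_rotvec(s['orientation']).as_matrix())
f=env.grab_frame('wrist');save(f,'w2.png')
for x in (.665,.671,.677): print([np.round(proj(f,[x,y,.05])) for y in (-.09,.039,.17)])
for c in ('side',):
  for n in ('bottle_green','bottle_blue'): print([(np.round(r['bbox'],1),round(r['confidence'],2)) for r in env.spot_in(c,n)[:1]])
```

```text
[0.6684 0.0388 0.3167] 12.65 [ 0.2552  0.4644 -0.5666  1.573   0.2618  1.1828 -0.3496] 0.04288915973205561 [[-0.0138  0.9999 -0.002 ]
 [ 0.9999  0.0138  0.0004]
 [ 0.0004 -0.002  -1.    ]]
[array([320., 332.]), array([321., 215.]), array([324.,  66.])]
[array([325., 332.]), array([328., 215.]), array([331.,  66.])]
[array([331., 333.]), array([334., 215.]), array([337.,  66.])]
[(array([354.9, 243.8,  16.5,  36.8]), 0.56)]
[]
```

View pics/w2.png

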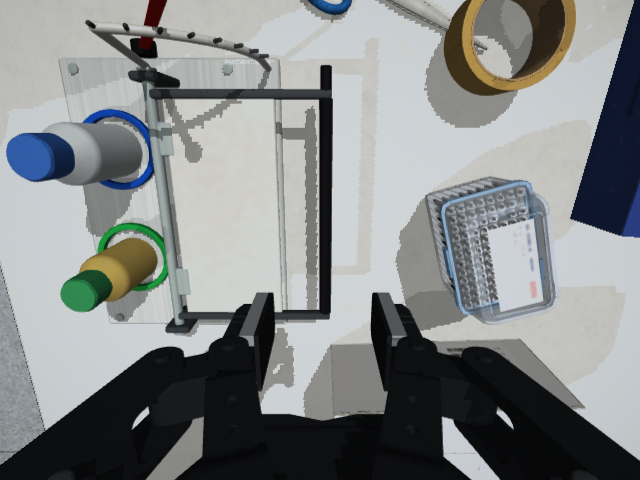

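Emit:
move_arm(series="0.02 0 -0.9 0 0 0 0.5;0 0 -0.9 0 0 0 0.5;0 0 -0.9 0 0 0 0.5;0 0 -0.8 0 0 0 0.5;0 0 -0.5 0 0 0 0.5")

```text
t: 13.3
position: [0.6686, 0.0386, 0.115]
orientation: [-2.202, -2.238, 0.003]
force: [0.4, 0.0, -0.2]
grip_width: 0.0428
gripper_force: 0.0
```

Emit:
move_arm(series="0 0 -0.25 0 0 0 0.5;0 0 0 0 0 0 0.5")

```text
t: 13.5
position: [0.6693, 0.0388, 0.1043]
orientation: [-2.202, -2.239, 0.002]
force: [-0.9, -0.6, 0.1]
grip_width: 0.0429
gripper_force: 0.0
```

Emit:
move_arm(series="0 0 0 0 0 0 0;0 0 0 0 0 0 0;0 0 0 0 0 0 0;0 0 0 0 0 0 0;0 0 0 0 0 0 0", grip_force=30)

```text
t: 14.0
position: [0.6705, 0.0387, 0.1072]
orientation: [2.202, 2.239, 0.002]
force: [-3.4, 0.2, 7.0]
grip_width: 0.0112
gripper_force: 29.2
```

Emit:
move_arm(series="-0.02 0 0.33 0 0 0 0;-0.05 0 0.33 0 0 0 0;-0.09 0 0.32 0 0 0 0;-0.12 0 0.31 0 0 0 0;-0.15 0 0.29 0 0 0 0")

```text
t: 14.5
position: [0.6497, 0.0385, 0.1873]
orientation: [2.201, 2.237, 0.005]
force: [6.5, -1.3, 0.6]
grip_width: 0.0111
gripper_force: 29.3
```

Emit:
move_arm(series="-0.18 0 0.28 0 0 0 0;-0.21 0 0.25 0 0 0 0;-0.24 0 0.23 0 0 0 0;-0.26 0 0.2 0 0 0 0;0 0 0 0 0 0 0")

```text
t: 15.0
position: [0.6056, 0.0382, 0.2373]
orientation: [2.199, 2.234, 0.009]
force: [11.3, -2.9, 13.0]
grip_width: 0.0106
gripper_force: 31.4
```

Run:
```python
from m import *
s=env.sense();print(s['position'],s['t'],s['grip_width'],s['force'])
b=np.hstack([cv2.resize(F['side']['img'][200:300,260:390],(520,400),interpolation=cv2.INTER_CUBIC),cv2.resize(F['top']['img'][180:300,170:250],(267,400),interpolation=cv2.INTER_CUBIC)])
cv2.imwrite('pics/s4.png',b[:,:,::-1])
for n in ('bottle_green','bottle_blue'): print([(np.round(r['bbox'],1),round(r['confidence'],2)) for r in env.spot_in('side',n)[:1]])
```

```text
[0.6064 0.0381 0.2366] 15.1 0.010207523753952568 [11.1569 -3.1957 13.9075]
[(array([357.3, 245.9,  16.2,  34.4]), 0.71)]
[(array([364.6, 262.7,  18.1,  50.6]), 0.7)]
```

View pics/s4.png

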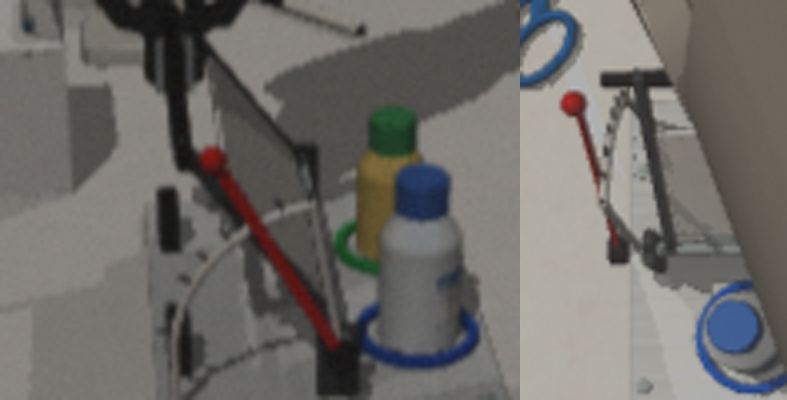

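Run:
```python
from m import *
from scipy.optimize import least_squares
O=np.array([.516,.0368]);yw=.0135;ex=np.array([np.cos(yw),np.sin(yw)]);ey=np.array([-ex[1],ex[0]])
def P(th,y,R=.155): return [*(O+R*np.cos(th)*ex+y*ey),.05+R*np.sin(th)]
for th in (.8,.85,.9,.95,1.0,1.05,1.1):
    a=[(proj(F['side'],P(th,.131))-[260,200])*4,(proj(F['top'],P(th,.131))-[170,180])*3.333,(proj(F['side'],P(th,.15))-[260,200])*4,(proj(F['top'],P(th,.15))-[170,180])*3.333]
    print(th,*[np.round(x) for x in a])
# dark bar pixels in top crop
im=F['top']['img'][180:230,185:215].sum(2)
for r in range(15,32): print(r+180,''.join('#' if v<170 else '.' for v in im[r]))
s=env.sense();print(s['position'],s['force'],s['grip_width'],s['t'],s['torque'])
```

```text
0.8 [153. 187.] [84. 58.] [154. 203.] [54. 58.]
0.85 [162. 179.] [83. 65.] [164. 194.] [52. 66.]
0.9 [172. 171.] [81. 72.] [174. 186.] [51. 73.]
0.95 [183. 163.] [80. 81.] [185. 178.] [49. 82.]
1.0 [194. 156.] [78. 89.] [196. 171.] [47. 90.]
1.05 [205. 149.] [77. 99.] [207. 164.] [ 46. 100.]
1.1 [217. 142.] [ 76. 109.] [219. 157.] [ 45. 109.]
195 ..............................
196 ..............................
197 ..............................
198 ..............................
199 ..............................
200 ..............................
201 ..........................##..
202 ..........#########..########.
203 ..........#########..########.
204 ..........#########.##########
205 ..........#####.##############
206 ...................####.......
207 ....................###.......
208 ....................###.......
209 ....................###.......
210 ....................###.......
211 ....................###.......
[0.6068 0.0381 0.2364] [12.6422 -3.9132 14.2381] 0.011055239133179398 15.3 [-0.7718 -2.6497 -0.0017]
```

Emit:
move_arm(series="-0.08 0 0.08 0 -1 0 0;-0.14 0 -0.03 0 -1 0 0;-0.14 0 -0.04 0 -1 0 0;0 0 0 0 0 0 0")

```text
t: 15.7
position: [0.5843, 0.0384, 0.2345]
orientation: [2.002, 2.038, 0.37]
force: [0.7, 0.9, -1.4]
grip_width: 0.0106
gripper_force: 31.3
```

Emit:
move_arm(series="-0.15 0 0.05 0 -0.35 0 0;-0.16 0 0.05 0 -0.35 0 0;-0.15 0 0.05 0 -0.3 0 0;0 0 0 0 0 0 0;0 0 0 0 0 0 0")

```text
t: 16.2
position: [0.5631, 0.0383, 0.241]
orientation: [1.936, 1.968, 0.472]
force: [0.7, -2.4, -1.7]
grip_width: 0.0104
gripper_force: 31.5
```

Run:
```python
from m import *
s=env.sense();print(s['position'],s['t'],s['grip_width'],s['force'])
b=np.hstack([cv2.resize(F['side']['img'][200:300,260:390],(520,400),interpolation=cv2.INTER_CUBIC),cv2.resize(F['top']['img'][180:300,170:250],(267,400),interpolation=cv2.INTER_CUBIC)])
cv2.imwrite('pics/s5.png',b[:,:,::-1])
im=F['top']['img'][180:230,185:215].sum(2)
for r in range(18,37): print(r+180,''.join('#' if v<170 else '.' for v in im[r]))
```

```text
[0.5635 0.0383 0.2407] 16.3 0.010396547556902249 [-0.1429 -3.1164  0.2457]
198 ..............................
199 ..............................
200 ..............................
201 ..............................
202 ..............................
203 ..............................
204 ..............................
205 ..............................
206 ..............................
207 .................#............
208 ............######..##########
209 .........#########...#########
210 .........#####################
211 .........#####################
212 ..................####........
213 ...................###........
214 ..#................####.......
215 ...................####.......
216 ....................###.......
```

View pics/s5.png

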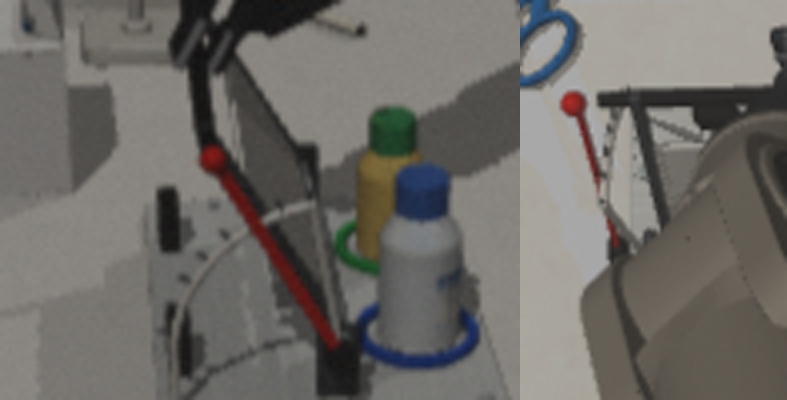

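Emit:
move_arm(series="-0.04 0 0.02 0 0 0 0;0 0 0 0 0 0 0;0 0 0 0 0 0 0;0 0 0 0 0 0 0;0 0 0 0 0 0 0")

```text
t: 16.8
position: [0.5616, 0.0382, 0.2417]
orientation: [1.936, 1.968, 0.474]
force: [1.7, -5.1, 2.7]
grip_width: 0.0109
gripper_force: 31.7
```

Run:
```python
from m import *
s=env.sense();print(s['position'],s['t'],s['grip_width'],s['gripper_force'],s['force'])
im=F['top']['img'].sum(2); w=im[198:218,195:200]<170; print((np.where(w)[0]+198).mean())
xs,ys=blob('top','r',(178,203,192,217));print('ball', xs.mean(),ys.mean())
for n in ('bottle_green','bottle_blue'): print([(np.round(r['bbox'],1),round(r['confidence'],2)) for r in env.spot_in('side',n)[:1]])
print(env.close_job())
```

```text
[0.5616 0.0382 0.2417] 16.9 0.010986077001400685 31.707723140716553 [ 2.379  -5.5259  2.2342]
210.5
ball 185.58536585365854 211.17073170731706
[(array([355.9, 245.6,  12.7,  39.6]), 0.55)]
[(array([364.9, 264.1,  23.7,  47.5]), 0.56)]
the job is handed in; nothing more can be done
None
```

I handed the job in at about 17 s: both bottles are upright in the rings of their cap colours, and the gripper is still holding the flap with its bar about level with the red ball (within about 2 mm, judged from the top camera); the judge gave no verdict.

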